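Crank the cup up on the cup lift

TASK

An espresso cup stands on the platform of the low cup lift. Grip the loose sleeve on the lift's crank and, keeping hold of it all the way, wind the crank clockwise (seen from above) nearly a full turn until its arm comes round to the far side of the stop pin, so that the platform is fully up. Then let go; the cup must not be touched and ends standing upright on the platform.

Things in the scene. Friction and masses are not known exactly. Their poses are not given: they have to be found in the camera images.
- lift: Fixed low grey metal box, 120 (its x) by 300 mm (its y), deck 61 mm high. Origin: on the worktop below the crank's upright axle; box from y -237 to +62 mm. Cup platform: steel slats that rise between fixed ones, 90 mm square, centre y = -185 mm, top at 69 mm, when up 104. Stop pin 42 mm from the axle towards -x, 14 mm thick, top at 92 mm; crank hub top at 96 mm. Not the tall mill with a ball-ended crank.
- lift_crank (a joint): Crank turn in rad, growing clockwise seen from above: 0 at one side of the stop pin (platform down) to 5.68, a hard stop at its other side (up). Starts at 0.05 to 1.2. Sleeve axis 65 mm from the axle, in the lift's frame at angle pi - 0.30 - value, anticlockwise from x. Steady friction, 2 N at the sleeve; stays where left. From 1.25 on, the platform rises evenly, 35 mm in all.
- lift_sleeve: The crank's grip: upright dark wooden sleeve, 24 mm thick, 52 mm tall, spinning freely on its pin at the end of the crank arm, so a gripper may keep its heading while it goes round. Origin: its centre, half-way up, 126 mm above the worktop (steel cap ends at 156 mm, sleeve's foot at 100 mm, the flat crank arm's top at 94 mm).
- cup: White espresso cup, loose, 59 mm wide, 83 mm with its handle, 52 mm tall, standing on the lift's platform and not to be touched. The origin is at its underside, mid-way along the 83 mm; z is its upright axis.

How it is judged:
On the way, in this order (a step that is already met when the one before it is completed fails the run):
1. the sleeve is gripped and the crank is wound past a third (value of joint lift_crank above 2 rad and contact force between the fingers and lift_sleeve above 4 N), for 0.05 s.
2. the sleeve is still gripped and the crank is wound past two thirds (value of joint lift_crank above 3.8 rad and contact force between the fingers and lift_sleeve above 4 N), for 0.05 s.
At the end, for the whole second after the job is handed in: The crank is within 0.35 rad (20 degrees) of its upper stop (value above 5.33) and let go, and the cup stands at rest and upright (within 10 degrees) on the raised platform, its underside more than 90 mm above the worktop and its origin within 30 mm of the platform's centre each way (value of joint lift_crank above 5.33 rad and angle between cup's own z axis and vertical below 0.17 rad and z of cup in the frame of lift above 0.09 m and x of cup in the frame of lift between -0.03 and 0.03 m and y of cup in the frame of lift between -0.215 and -0.155 m and linear speed of cup below 0.02 m/s and contact force between the fingers and lift_sleeve below 0.1 N); the robot touches nothing.
It fails at once if the sleeve is let go part-way (crank between 1.8 and 5.2 rad) (value of joint lift_crank between 1.8 and 5.2 rad and contact force between the fingers and lift_sleeve below 0.2 N).
It fails at once if the cup is tipped by more than 30 degrees (angle between cup's own z axis and vertical above 0.52 rad).
It fails at once if the robot touches the cup (contact force between any of the fingers, the arm and cup above 0.5 N).
It also fails if it takes over 40 s, if anything falls off the work surface, if the arm or the gripper's body presses on something with over 40 N, if the wrist force passes 120 N, or if a joint passes its speed limit or range.

ROBOT

A 6-joint arm with a two-finger parallel gripper is mounted at the origin on a cart in front of the work surface, level with it; the furniture and walls round the work are solid. World frame = base frame: x ahead of the robot, y to its left, z up, the work surface at z = 0. Lengths are in m, angles in rad, forces in N, time in s.
With the tool pointing down it reaches from about 0.35 to 0.975 m from the base axis. Payload 4.9 kg.
Tool frame: the origin (TCP) lies at the very end of the fingers, on their centre line; the grasp point (between the pads) lies 19 mm behind it; z points along the fingers, y is the line along which they close (so a half turn about z gives the same grasp; the last joint's range is limited). The gripper opens to 85 mm and grips with 20 to 120 N. Pads are 22 mm wide; open, the fingers measure 114 mm over their backs; the gripper's body (76 mm by 85 mm) begins 54 mm behind the grasp point. The pads swing forward as they close: fully open they stand 13 mm farther back than shut.
Start: joints at [1.095, 0.053, 1.613, -0, 1.476, -0.119], TCP at [0.218, 0.586, 0.231] pointing down, gripper open.
Joint ranges: [-3.01, 3.01], [-1.01, 2.22], [0.06, 2.58], [-1.02, 4.17], [0.09, 2.62], [-3.14, 3.14]. Speed limits (rad/s): [2.57, 2.57, 3.14, 3.14, 3.14, 3.14].

INTERFACE

Orientations are given as a rotation vector (axis times angle).
In Python, from station import get_obs, get_image, finish_job gives the robot as it stands. The module is installed in compiled form; this text tells all that it offers.
- The arm moves only by the tool carry_out, never from a script. Its argument "rows" is a list of rows, each a list of 7 numbers: the turn, a rotation vector about the tool's x, y, z as a fraction of full scale, then the shift along the tool's x, y, z as a fraction of full scale, then the closure, from -1 (fully open) to 1 (shut). A call has 1 to 5 rows; each row is the pose to reach, as a shift and turn from the pose commanded when the call began, along the tool's axes at that moment, turning the shorter way round; what a row does not reach only later rows make up. Full scale, the value 1, is 300 mm for a shift and pi rad for a turn. A row lasts 1/10 s, in which the tool goes at most 50 mm and 8.59 degrees, less where a joint would pass 70% of its speed; a pose out of reach is approached as far as the arm can. A call with a number of a shift or a turn outside -1 to 1 is refused whole. A call with a gripper value outside its range is refused whole. The fingers move at their own pace and stop on an object; "force" is the grip in N (left out, the last holds). Time passes only in rows, so rows that repeat a pose let the fingers close. It gives the time, the measured TCP pose, the force, the opening and the grip force at its end, in the units of the state.
- get_obs(): the state, without advancing time (a new reading comes with each control period).
- get_image(name): name is "side" or "top" or "wrist"; returns a dict with "img" (480x640x3 uint8, blue, green, red), "mtx" (3x3 intrinsics, pixels), "D" ([k1, k2, p1, p2, k3] as OpenCV has them; the pictures are not rectified), "R" (3x3) and "t" (3): a world point X has camera coordinates R X + t. Camera axes: x right, y down, z forward; pixel columns grow to the right and rows downward; lengths in m; the calibration is good to about 2 mm. A picture is of the moment at which its call begins. There is no depth.
- finish_job(): hands the job in; it is judged then, once.
The state is a dict: "t": time; "q": joint angles; "dq": joint speeds; "effort": joint torques, N m; "tool_pos": TCP position; "tool_rot": TCP orientation; "contact_force": force on the tool from outside, world axes, zero at the start; "wrist_torque": the same for the moment, N m; "opening": finger opening in m; "grip_force": force on a finger pad.
Only numpy, scipy, OpenCV 4.12 (cv2) and the standard library are available. Lean on these libraries where they do the work, as an engineer would, in place of code of your own. Each camera call takes 0.05 s, during which the arm holds its last target. There are 200 camera calls.

## Working session

There is one attempt and no reset: what is moved stays moved. The work goes in short steps, Python scripts to look and compute and a tool call to move; the robot and the scene stay as the last step left them, time stands still between calls to the robot, and variables do not carry over. Pictures are saved under pics/ and viewed, at most 10 in all, crops included, and the job is handed in when it is done.

Besides the shell and the picture viewer there is one more tool, called as a command line: name --pt "numbers of a row" for each row, then --argument value for the rest. carry_out: Moves the arm, as the interface text tells. Shift numbers are shares of 300 mm and turn numbers shares of pi rad, none past 1 either way. Its arguments: {"type":"object","properties":{"rows":{"type":"array"},"force":{"type":"number"}},"required":["rows"]}

```bash
mkdir -p pics; python3 - <<'E'
from station import *
import cv2,numpy as np,pickle
d={n:get_image(n) for n in("side","top")}
pickle.dump(d,open("im0.pkl","wb"))
for n in d:
    cv2.imwrite(f"pics/{n}0.png",d[n]["img"]); print(n,d[n]["R"].round(3).tolist(),d[n]["t"].round(3),d[n]["mtx"].round(0).tolist())
o=get_obs();print(o["t"],o["tool_pos"],o["tool_rot"],o["opening"])
E
```

```text
side [[0.988, -0.153, -0.012], [-0.075, -0.41, -0.909], [0.134, 0.899, -0.416]] [-0.539  0.14   0.82 ] [[579.0, 0.0, 320.0], [0.0, 579.0, 236.0], [0.0, 0.0, 1.0]]
top [[-0.008, -0.999, 0.031], [-0.981, 0.001, -0.194], [0.194, -0.032, -0.981]] [-0.     0.561  0.826] [[619.0, 0.0, 325.0], [0.0, 619.0, 250.0], [0.0, 0.0, 1.0]]
0.1 [0.2180271  0.58513754 0.23016719] [-5.57395757e-01 -3.09120624e+00  2.86609133e-03] 0.08527429496609497
```

View pics/top0.png

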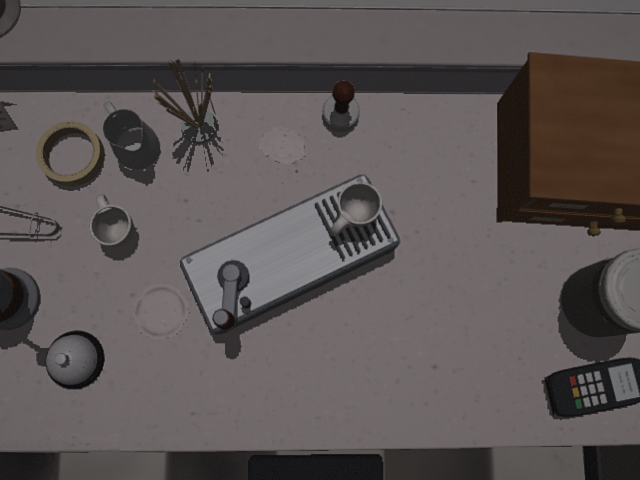

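View pics/side0.png

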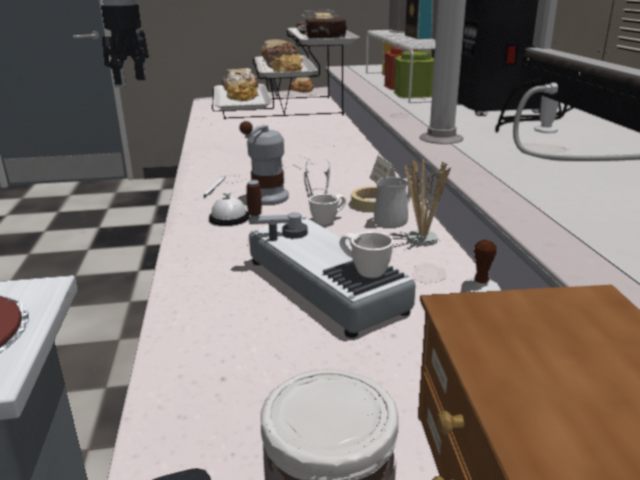

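The top view shows the lift at about (290,255), with the hub at (232,272), sleeve cap (223,317), pin (245,302) and the cup at (357,207). In the side view the sleeve is at about (253,197). I'll zoom in for pixel accuracy.

```bash
python3 - <<'E'
import cv2,numpy as np,pickle
d=pickle.load(open("im0.pkl","rb"))
a=cv2.convertScaleAbs(d["top"]["img"][165:345,170:410],alpha=1.8)
cv2.imwrite("pics/topc.png",cv2.resize(a,None,fx=3.3,fy=3.3,interpolation=cv2.INTER_CUBIC))
a=d["side"]["img"][160:280,200:360]
cv2.imwrite("pics/sidec.png",cv2.resize(a,None,fx=5,fy=5,interpolation=cv2.INTER_CUBIC))
E
cat > h.py <<'E'
import numpy as np,cv2
def ray(c,p):
    u=cv2.undistortPoints(np.array([[p]],float),c["mtx"],np.array(c["D"]))[0,0]
    R=np.array(c["R"]);t=np.array(c["t"])
    return -R.T@t, R.T@np.array([u[0],u[1],1])
def onz(c,p,z):
    o,d=ray(c,p); return (o+d*(z-o[2])/d[2])[:2]
def proj(c,X):
    return cv2.projectPoints(np.array([X],float),cv2.Rodrigues(np.array(c["R"]))[0],np.array(c["t"],float),c["mtx"],np.array(c["D"]))[0][0,0]
E
```

```text
(no output)
```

View pics/topc.png

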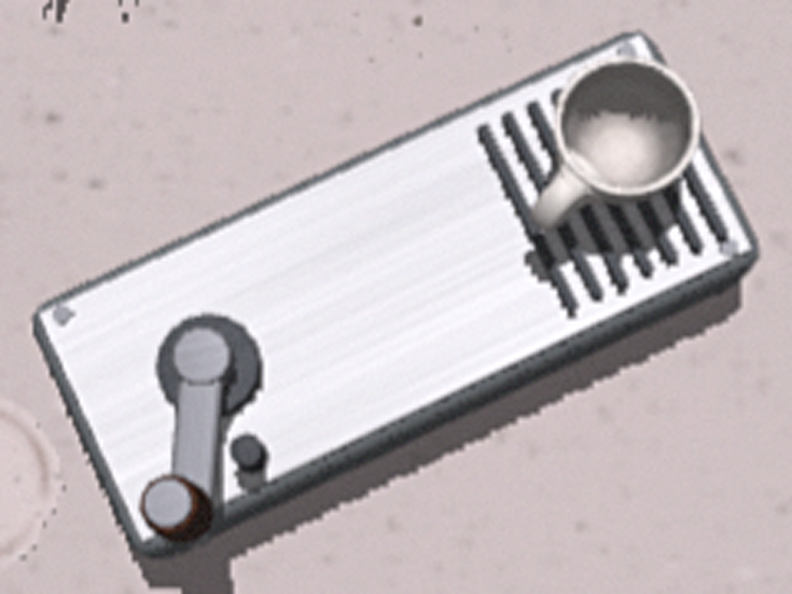

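View pics/sidec.png

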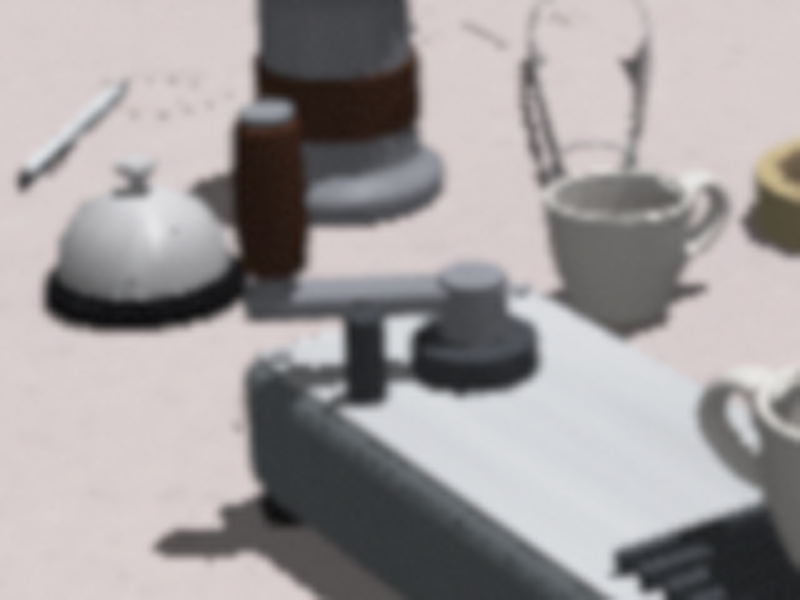

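The top crop shows the hub top at (203,355), cap at (167,503), pin top at (249,450) and the deck corners. In the side crop the cap is at (268,110).

```bash
python3 - <<'E'
from h import *;import pickle
from scipy.spatial.transform import Rotation as Ro
d=pickle.load(open("im0.pkl","rb"));T=d["top"];S=d["side"]
tp=lambda x,y:(x/3.3+170-.35,y/3.3+165-.35); sp=lambda x,y:(x/5+199.6,y/5+159.6)
hub=onz(T,tp(203,355),.096);cap=onz(T,tp(167,503),.156);pin=onz(T,tp(249,450),.092)
print("hub",hub,"cap",cap,"pin",pin,np.linalg.norm(cap-hub),np.linalg.norm(pin-hub))
print("side cap",onz(S,sp(268,110),.156),"side hub",onz(S,sp(475,278),.096))
C=[onz(T,tp(*p),.061) for p in[(42,318),(640,35),(755,245),(145,545)]]
for i in range(4): v=C[(i+1)%4]-C[i];print(C[i],np.linalg.norm(v),np.degrees(np.arctan2(v[1],v[0])))
# yaw: edge 0->1 is lift -y ; 
v=(C[1]-C[0])+(C[2]-C[3]);yaw=np.arctan2(v[1],v[0])+np.pi/2
v=(hub-pin);print("yaw",yaw,"pin yaw",np.arctan2(v[1],v[0]))
m=sum(C)/4; ay=np.array([-np.sin(yaw),np.cos(yaw)]);print("axle from box",m+ay*.0875)
a=cap-hub;print("value",np.pi-.3-(np.arctan2(a[1],a[0])-yaw))
R=Ro.from_rotvec([-5.57395757e-01,-3.09120624,2.866e-3]).as_matrix();print(R.round(3))
E
```

```text
hub [0.52300227 0.12487543] cap [0.45768478 0.12980146] pin [0.48465195 0.1059563 ] 0.06550298506699623 0.04276307651092391
side cap [0.45876655 0.12634973] side hub [0.52288178 0.11851101]
[0.54469048 0.19764199] 0.2862076064098284 -63.87322317847042
[ 0.67072452 -0.05932146] 0.1060367194029393 -153.13540274911043
[ 0.57613161 -0.10723771] 0.28843835051346234 116.23079631959841
[0.4486453  0.15149753] 0.10655509184014023 25.661743806529813
yaw 0.4569095436363977 pin yaw 0.45829238252796967
axle from box [0.52144501 0.12416936]
value 0.23218388040820193
[[-0.937  0.349 -0.001]
 [ 0.349  0.937 -0.002]
 [ 0.    -0.002 -1.   ]]
```

carry_out --pt "0 0 0 -0.5 -0.67 0 -1" --pt "0 0 0 -0.5 -0.67 0 -1" --pt "0 0 0 -0.5 -0.67 0 -1" --pt "0 0 0 -0.5 -0.67 0 -1" --pt "0 0 0 -0.5 -0.67 0 -1" --force 50

```text
t: 0.6
tool_pos: [0.2883, 0.3437, 0.2307]
tool_rot: [-0.556, -3.092, 0.001]
contact_force: [1.2, -1.0, 0.0]
opening: 0.0856
grip_force: 0.0
```

carry_out --pt "0 0 0 -0.78 -0.477 0 -1" --pt "0 0 0 -0.78 -0.477 0 -1" --pt "0 0 0 -0.78 -0.477 0 -1" --pt "0 0 0 -0.78 -0.477 0 -1" --pt "0 0 0 -0.78 -0.477 0 -1"

```text
t: 1.1
tool_pos: [0.4433, 0.147, 0.2311]
tool_rot: [0.558, 3.092, 0.0]
contact_force: [0.7, 0.9, -0.1]
opening: 0.0857
grip_force: 0.0
```

```bash
python3 - <<'E'
from station import *
import cv2,pickle
from h import *
o=get_obs();print(o["t"],o["tool_pos"],o["tool_rot"],o["contact_force"])
w=get_image("wrist");pickle.dump(w,open("w.pkl","wb"));cv2.imwrite("pics/w1.png",cv2.convertScaleAbs(w["img"],alpha=1.4))
for X in[(.4577,.128,.156),(.5225,.123,.096)]: print(proj(w,X))
E
```

```text
1.1 [0.44334083 0.14701767 0.23108163] [5.57877362e-01 3.09151906e+00 4.17168351e-04] [ 0.68504292  0.88132231 -0.07595754]
[303.72859736 290.66498042]
[331.61472777 330.33996113]
```

View pics/w1.png

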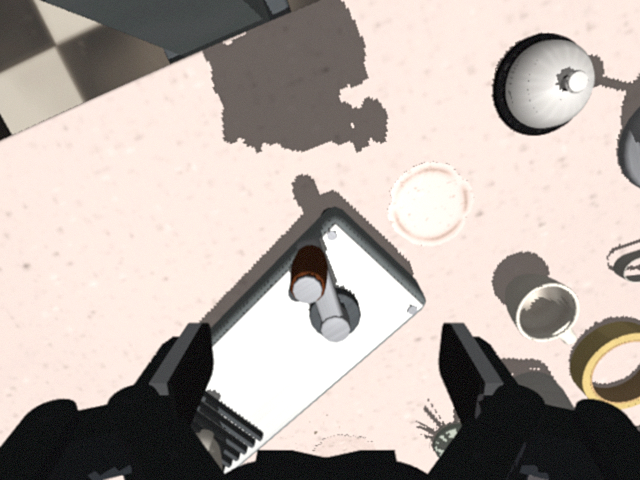

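The wrist view has the cap at (307,289) and the hub top at (336,327), within a few pixels of the prediction.

```bash
python3 - <<'E'
import pickle
from h import *
w=pickle.load(open("w.pkl","rb"))
c=onz(w,(307,289),.156);h=onz(w,(336,327),.096);print(c,h,np.linalg.norm(c-h))
E
```

```text
[0.457368   0.13023705] [0.52089357 0.12728678] 0.0635940370006499
```

carry_out --pt "0 0 0 -0.065 -0.038 0.1 -1" --pt "0 0 0 -0.065 -0.038 0.25 -1" --pt "0 0 0 -0.065 -0.038 0.37 -1" --pt "0 0 0 -0.065 -0.038 0.4 -1" --pt "0 0 0 -0.065 -0.038 0.4 -1"

```text
t: 1.65
tool_pos: [0.4556, 0.1313, 0.1096]
tool_rot: [-0.557, -3.088, 0.002]
contact_force: [0.4, 0.0, 0.4]
opening: 0.0858
grip_force: 0.0
```

carry_out --pt "0 0 0 0 0 0 1" --pt "0 0 0 0 0 0 1" --pt "0 0 0 0 0 0 1" --pt "0 0 0 0 0 0 1" --pt "0 0 0 0 0 0 1" --force 50

```text
t: 2.15
tool_pos: [0.4576, 0.1315, 0.1128]
tool_rot: [0.557, 3.09, 0.0]
contact_force: [-1.7, -0.7, 5.6]
opening: 0.0226
grip_force: 49.2
```

```bash
cat > tab.py <<'E'
import sys,numpy as np
# tab v0 step n : tool shifts (fractions), 5 rows per call
v0,st,n=float(sys.argv[1]),float(sys.argv[2]),int(sys.argv[3])
P=lambda v:.065*np.array([np.cos(np.pi-.3+.457-v),np.sin(np.pi-.3+.457-v)])
M=np.array([[-.937,.349],[.349,.937]])
for k in range(n):
    b=v0+5*st*k
    print(round(b+5*st,2),[(M@(P(b+st*i)-P(b))/.3).round(3).tolist() for i in range(1,6)])
E
python3 tab.py .26 .1 2; echo; python3 tab.py 0.76 .15 7
```

```text
0.76 [[0.004, 0.021], [0.007, 0.043], [0.007, 0.064], [0.005, 0.086], [0.0, 0.107]]
1.26 [[-0.006, 0.021], [-0.015, 0.041], [-0.025, 0.06], [-0.037, 0.078], [-0.051, 0.094]]

1.51 [[-0.01, 0.031], [-0.025, 0.06], [-0.044, 0.086], [-0.067, 0.109], [-0.092, 0.129]]
2.26 [[-0.029, 0.016], [-0.059, 0.027], [-0.091, 0.033], [-0.123, 0.035], [-0.156, 0.031]]
3.01 [[-0.031, -0.008], [-0.061, -0.021], [-0.089, -0.038], [-0.114, -0.059], [-0.135, -0.083]]
3.76 [[-0.018, -0.027], [-0.031, -0.057], [-0.039, -0.088], [-0.043, -0.12], [-0.042, -0.153]]
4.51 [[0.006, -0.032], [0.016, -0.063], [0.031, -0.091], [0.05, -0.118], [0.073, -0.141]]
5.26 [[0.026, -0.019], [0.055, -0.035], [0.085, -0.046], [0.117, -0.052], [0.15, -0.053]]
6.01 [[0.032, 0.004], [0.064, 0.012], [0.093, 0.025], [0.121, 0.042], [0.146, 0.063]]
```

carry_out --pt "0 0 0 0.004 0.021 0 1" --pt "0 0 0 0.007 0.043 0 1" --pt "0 0 0 0.007 0.064 0 1" --pt "0 0 0 0.005 0.086 0 1" --pt "0 0 0 0 0.107 0 1"

```text
t: 2.65
tool_pos: [0.4684, 0.162, 0.1128]
tool_rot: [0.557, 3.092, 0.0]
contact_force: [-4.3, -0.5, 8.3]
opening: 0.0226
grip_force: 49.4
```

carry_out --pt "0 0 0 -0.01 0.031 0 1" --pt "0 0 0 -0.025 0.06 0 1" --pt "0 0 0 -0.044 0.086 0 1" --pt "0 0 0 -0.067 0.109 0 1" --pt "0 0 0 -0.092 0.129 0 1"

```text
t: 3.15
tool_pos: [0.5081, 0.1891, 0.1128]
tool_rot: [0.557, 3.092, 0.002]
contact_force: [-3.7, -1.7, 6.8]
opening: 0.0224
grip_force: 49.3
```

carry_out --pt "0 0 0 -0.029 0.016 0 1" --pt "0 0 0 -0.059 0.027 0 1" --pt "0 0 0 -0.091 0.033 0 1" --pt "0 0 0 -0.123 0.035 0 1" --pt "0 0 0 -0.156 0.031 0 1"

```text
t: 3.65
tool_pos: [0.5556, 0.1815, 0.1128]
tool_rot: [0.557, 3.091, 0.003]
contact_force: [-1.8, 1.7, 4.7]
opening: 0.0224
grip_force: 49.2
```

carry_out --pt "0 0 0 -0.031 -0.008 0 1" --pt "0 0 0 -0.061 -0.021 0 1" --pt "0 0 0 -0.089 -0.038 0 1" --pt "0 0 0 -0.114 -0.059 0 1" --pt "0 0 0 -0.135 -0.083 0 1"

```text
t: 4.15
tool_pos: [0.5849, 0.1435, 0.1128]
tool_rot: [0.557, 3.09, 0.003]
contact_force: [-3.5, 1.5, 6.6]
opening: 0.0224
grip_force: 49.4
```

```bash
python3 - <<'E'
from station import *
import cv2
a=get_image("top");cv2.imwrite("pics/top2.png",cv2.convertScaleAbs(a["img"][120:360,150:450],alpha=1.6))
E
```

```text
(no output)
```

View pics/top2.png

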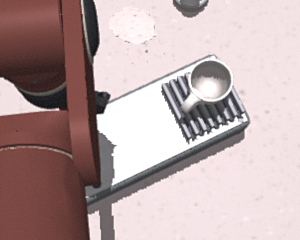

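The top view shows the cup upright on the rising platform, with its handle at about (188,105), well clear of the gripper. I'll keep winding.

carry_out --pt "0 0 0 -0.018 -0.027 0 1" --pt "0 0 0 -0.031 -0.057 0 1" --pt "0 0 0 -0.039 -0.088 0 1" --pt "0 0 0 -0.043 -0.12 0 1" --pt "0 0 0 -0.042 -0.153 0 1"

```text
t: 4.7
tool_pos: [0.5804, 0.0963, 0.1128]
tool_rot: [0.557, 3.09, 0.004]
contact_force: [-2.1, 5.0, 6.6]
opening: 0.0226
grip_force: 49.4
```

carry_out --pt "0 0 0 0.006 -0.032 0 1" --pt "0 0 0 0.016 -0.063 0 1" --pt "0 0 0 0.031 -0.091 0 1" --pt "0 0 0 0.05 -0.118 0 1" --pt "0 0 0 0.073 -0.141 0 1"

```text
t: 5.2
tool_pos: [0.5454, 0.0647, 0.1128]
tool_rot: [0.557, 3.089, 0.006]
contact_force: [1.0, 6.2, 3.9]
opening: 0.0224
grip_force: 49.4
```

carry_out --pt "0 0 0 0.026 -0.019 0 1" --pt "0 0 0 0.055 -0.035 0 1" --pt "0 0 0 0.085 -0.046 0 1" --pt "0 0 0 0.117 -0.052 0 1" --pt "0 0 0 0.15 -0.053 0 1"

```text
t: 5.7
tool_pos: [0.4984, 0.0651, 0.1128]
tool_rot: [0.557, 3.086, 0.004]
contact_force: [4.0, 4.4, 2.5]
opening: 0.0227
grip_force: 49.1
```

```bash
python3 tab.py 5.26 .08 1;python3 - <<'E'
from station import *
import numpy as np
o=get_obs();p=o["tool_pos"][:2]-np.array([.522,.125]);print(o["tool_pos"],np.hypot(*p),(np.pi-.3+.457-np.arctan2(p[1],p[0]))%(2*np.pi),o["contact_force"])
E
```

```text
5.66 [[0.017, 0.001], [0.034, 0.004], [0.051, 0.008], [0.068, 0.013], [0.084, 0.02]]
[0.49839663 0.06506802 0.11281608] 0.06441242761213055 5.244570229803835 [4.02067453 4.43746951 2.49382647]
```

carry_out --pt "0 0 0 0.017 0.001 0 1" --pt "0 0 0 0.034 0.004 0 1" --pt "0 0 0 0.051 0.008 0 1" --pt "0 0 0 0.068 0.013 0 1" --pt "0 0 0 0.074 0.015 0 1"

```text
t: 6.2
tool_pos: [0.4792, 0.0769, 0.1128]
tool_rot: [0.556, 3.087, 0.002]
contact_force: [6.5, 3.0, 3.7]
opening: 0.0225
grip_force: 49.2
```

carry_out --pt "0 0 0 0 0 0 1" --pt "0 0 0 0 0 0 1"

```text
t: 6.4
tool_pos: [0.4791, 0.077, 0.1128]
tool_rot: [0.557, 3.088, 0.003]
contact_force: [3.4, 2.7, 4.8]
opening: 0.023
grip_force: 49.3
```

```bash
python3 - <<'E'
from station import *
import numpy as np
o=get_obs();p=o["tool_pos"][:2]-np.array([.522,.125]);print(o["tool_pos"],np.hypot(*p),(np.pi-.3+.457-np.arctan2(p[1],p[0]))%(2*np.pi),o["contact_force"])
E
```

```text
[0.47907327 0.07698115 0.11279143] 0.06440896392411377 5.598854714004602 [3.44549105 2.65895192 4.78049097]
```

carry_out --pt "0 0 0 0 0 0 -1" --pt "0 0 0 0 0 0 -1" --pt "0 0 0 0 0 0 -1" --pt "0 0 0 0 0 0 -1" --pt "0 0 0 0 0 0 -1"

```text
t: 6.9
tool_pos: [0.4771, 0.0763, 0.1109]
tool_rot: [-0.557, -3.091, 0.001]
contact_force: [0.2, -0.7, 0.2]
opening: 0.0852
grip_force: 0.0
```

carry_out --pt "0 0 0 0 0 -0.07 -1" --pt "0 0 0 0 0 -0.2 -1" --pt "0 0 0 0 0 -0.35 -1" --pt "0 0 0 0 0 -0.5 -1" --pt "0 0 0 0 0 -0.5 -1"

```text
t: 7.4
tool_pos: [0.4809, 0.0764, 0.2697]
tool_rot: [0.555, 3.078, 0.004]
contact_force: [0.7, -0.5, 0.9]
opening: 0.0855
grip_force: 0.0
```

carry_out --pt "0 0 0 0.3 0.1 0 -1" --pt "0 0 0 0.3 0.2 0 -1" --pt "0 0 0 0.3 0.3 0 -1" --pt "0 0 0 0.3 0.3 0 -1" --pt "0 0 0 0.3 0.3 0 -1"

```text
t: 7.9
tool_pos: [0.4242, 0.1926, 0.2607]
tool_rot: [-0.554, -3.091, 0.002]
contact_force: [0.7, -0.9, -0.0]
opening: 0.0854
grip_force: 0.0
```

```bash
python3 - <<'E'
from station import *
import cv2
a=get_image("top");cv2.imwrite("pics/top3.png",cv2.convertScaleAbs(a["img"][120:360,150:450],alpha=1.6))
a=get_image("side");cv2.imwrite("pics/side3.png",cv2.resize(a["img"][130:350,180:460],None,fx=2,fy=2))
E
```

```text
(no output)
```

View pics/top3.png

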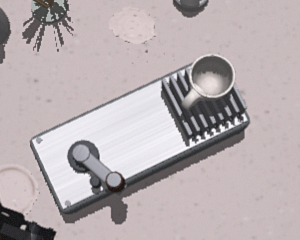

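View pics/side3.png

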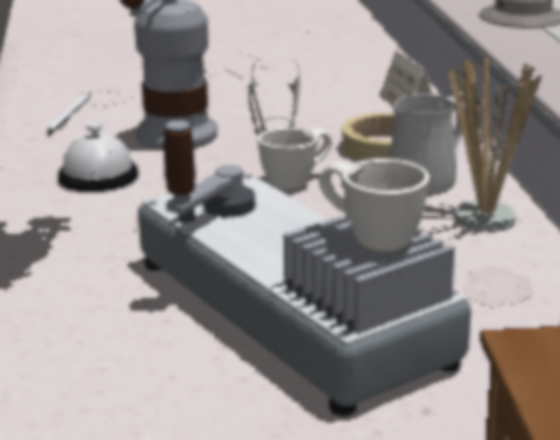

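Both views show the crank just past the pin, the platform raised and the cup upright on it. The gripper is clear of everything.

```bash
python3 -c "
from station import *
print(finish_job())"
```

```text
the job is handed in; nothing more can be done
None
```

The job is handed in: I kept hold of the sleeve while winding the crank to about 5.60 rad by my estimate, then let go, and the last pictures show the platform up and the cup upright on it; no verdict was returned.

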